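# Put the table burner away in the serving chest's drawer

## Robot

A 7-joint arm with a two-finger parallel gripper is mounted at the origin on the work surface. World frame = base frame: x ahead of the robot, y to its left, z up, the work surface at z = 0. Lengths are in m, angles in rad, forces in N, time in s.
With the tool pointing down it reaches from about 0.425 to 0.925 m from the base axis. Payload 6.8 kg.
Tool frame: the origin (TCP) lies at the very end of the fingers, on their centre line; the grasp point (between the pads) lies 19 mm behind it; z points along the fingers, y is the line along which they close (so a half turn about z gives the same grasp; the last joint's range is limited). The gripper opens to 85 mm and grips with 20 to 120 N. Pads are 22 mm wide; open, the fingers measure 114 mm over their backs; the gripper's body (76 mm by 85 mm) begins 54 mm behind the grasp point. The pads swing forward as they close: fully open they stand 13 mm farther back than shut.
Start: joints at [-0.108, 0.477, 0.022, 1.555, -0.011, 1.109, -0.083], TCP at [0.675, 0, 0.198] pointing down, gripper open.
Joint ranges: [-2.96, 2.96], [-0.34, 2.1], [-1.41, 1.46], [0.24, 2.44], [-1.37, 4.51], [0.17, 1.92], [-2.96, 2.96]. Speed limits (rad/s): [2.39, 2.39, 3.14, 3.14, 3.14, 3.14, 3.14].

## Interface

Orientations are given as a rotation vector (axis times angle).
In Python, from bench import r gives the robot as it stands. The module is installed in compiled form; this text tells all that it offers.
- The arm moves only by the tool servo_tool, never from a script. Its argument "commands" is a list of rows, each a list of 7 numbers: the turn, a rotation vector about the world's x, y, z in degrees, then the shift along the world's x, y, z in mm, then the closure, from 0 (fully open) to 1 (shut). A call has 1 to 5 rows; each row is the pose to reach, as a shift and turn from the pose commanded when the call began; what a row does not reach only later rows make up. A row lasts 1/12 s, in which the tool goes at most 41.7 mm and 7.16 degrees, less where a joint would pass 70% of its speed; a pose out of reach is approached as far as the arm can. A call with a gripper value outside its range is refused whole. The fingers move at their own pace and stop on an object; "force" is the grip in N (left out, the last holds). Time passes only in rows, so rows that repeat a pose let the fingers close. It gives the time, the measured TCP pose, the force, the opening and the grip force at its end, in the units of the state.
- r.get_obs(): the state, without advancing time (a new reading comes with each control period).
- r.grab_frame(name): name is "scene" or "side" or "wrist"; returns (picture, depth): 480x640x3 uint8, blue, green, red; 480x640 float32, m along the optical axis (not along the pixel's ray), 0 where there is no reading.
- r.camera_info(name): a dict with "vertical_fov" (degrees; the focal length in pixels is half the picture's height over the tangent of half this angle, whatever the lens; pixels are square), "cx", "cy" (the principal point, pixels), "cam_to_world" (4x4, takes a point from camera to world coordinates); the wrist camera has in their place "T_tool_cam" (4x4, takes a point from camera to tool coordinates, whose origin is the TCP and whose axes are the flange's). Camera axes: x right, y up, looking along -z (the intrinsics and any distortion apply to the point x, -y, -z); pixel columns grow to the right and rows downward; lengths in m; the calibration is good to about 2 mm. The wrist camera is an equidistant fisheye: a pixel r from the principal point sees the ray r / f radians off the axis. A picture is of the moment at which its call begins: read the wrist's pose just before it. camera_info takes no time and is no camera call.
- r.hand_in(): hands the job in; it is judged then, once.
The state is a dict: "clock": time; "joints": joint angles; "qvel": joint speeds; "tau": joint torques, N m; "tcp_pos": TCP position; "orientation": TCP orientation; "contact_force": force on the tool from outside, world axes, zero at the start; "moment": the same for the moment, N m; "grip_width": finger opening in m; "gripper_force": force on a finger pad.
Only numpy, scipy, OpenCV 4.12 (cv2) and the standard library are available. Lean on these libraries where they do the work, as an engineer would, in place of code of your own. Each camera call takes 0.05 s, during which the arm holds its last target. There are 200 camera calls.

## Task

Breakfast is over: put the little table burner on the tray away in the serving chest. Pull the drawer by its handle fully open, until you feel its stop, without dragging the chest along the table; then stack the burner upright and centred in the square pocket inside the drawer, in this order: black cup, aluminium ring on the cup, copper lid on the ring, setting each piece down on its place before you let go of it. Leave the drawer fully open and leave the other tableware standing where it is.

Things in the scene. Friction and masses are not known exactly. Their poses are not given: they have to be found in the camera images.
- chest: Small red-lacquer serving chest with brass corners, 260 deep (x) x 240 wide (y) x 130 high, about 4 kg, standing free on the table (it slides if pulled hard). Origin: centre of its underside; its front, with the one drawer, faces its own -x. The front face lies 130 in front of the origin.
- drawer (a joint): How far the chest's drawer is pulled out (m): 0 shut, growing as it slides out along the chest's -x. It slides stiffly (about 4 N). It comes to a hard stop somewhere between 110 and 180 mm out: feel for the stop.
- handle (a point): Middle of the drawer's brass bar handle: a level round bar 10 mm thick, 90 long along the chest's y, its axis 35 in front of the drawer's front face (25 mm clear gap behind it) and 98 above the table, 32 below the chest's top. Axes as the chest's.
- pocket (a point): Centre of the floor of the square pocket inside the drawer, 18 above the table: 70 x 70 inside, four wooden rails 12 wide and 10 high around it. It lies 85 behind the drawer's front face, on the drawer's middle line. The drawer is 198 wide inside, its side walls reach 91 above the table and its front panel 115. Axes as the chest's; it moves with the drawer.
- tray: Red lacquer tray fixed to the table, 340 x 140, its floor 8 above the table, with 4 mm high rims along its two long sides. Origin: centre of its underside; x along its length. The burner set stands on it.
- burner_cup: Black iron fuel cup, round, 62 diameter, 36 high, open on top (wall 6), 0.18 kg. Origin: centre of its underside, z up.
- burner_ring: Flat aluminium ring, 58 outer and 34 inner diameter, 18 high, 0.1 kg. Origin: centre of its underside, z up.
- burner_lid: Copper snuffer lid: disc 56 diameter, 6 thick, with an upright wooden knob 20 diameter and 18 high on its middle, 0.09 kg. Origin: centre of the disc's underside, z up.
- rice_pot: Bystander: aluminium rice pot with an octagonal wooden lid, on a black stand and white saucer, 156 wide, 142 high. Origin: centre of its underside.
- saucer: Bystander: white flowered saucer, 156 diameter, 15 high. Origin: centre of its underside.
- bowl: Bystander: blue bowl, 116 diameter, 55 high. Origin: centre of its underside.
- teacup: Bystander: white tea cup without a handle, 72 diameter, 70 high. Origin: centre of its underside.
- soy_bottle: Bystander: amber soy bottle with a red cap, 48 diameter, 110 high. Origin: centre of its underside.
- tea_caddy: Bystander: green tea caddy with a brass cap, 70 diameter, 82 high, standing on the middle of the chest's top. Origin: centre of its underside.
Not all that is in view belongs to the job. There is more than one size of the burner_cup; the job needs the larger.

How it is judged:
By the outcome, as a careful person would: the job done as asked, in the order asked, and still so for the second after the job is handed in, with the robot touching nothing.
It also fails if it takes over 72 s, if anything falls off the work surface, if the arm or the gripper's body presses on something with over 40 N, if the wrist force passes 120 N, or if a joint passes its speed limit or range.

## Working session

There is one attempt and no reset: what is moved stays moved. The work goes in short steps, Python scripts to look and compute and a tool call to move; the robot and the scene stay as the last step left them, time stands still between calls to the robot, and variables do not carry over. Pictures are saved under pics/ and viewed, at most 10 in all, crops included, and the job is handed in when it is done.

Besides the shell and the picture viewer there is one more tool, called after "Emit:" by a JSON object that holds its "api" and its "payload". servo_tool: Moves the arm, as the interface text tells. Its arguments: {"type":"object","properties":{"commands":{"type":"array"},"force":{"type":"number"}},"required":["commands"]}

```bash
mkdir -p pics; cat > h.py <<'E'
import numpy as np, cv2
from bench import r
def cloud(name):
    o=r.get_obs(); im,d=r.grab_frame(name); c=r.camera_info(name)
    f=240/np.tan(np.radians(c["vertical_fov"])/2)
    v,u=np.mgrid[0:480,0:640].astype(float)
    x=(u-c["cx"])/f; y=(v-c["cy"])/f
    if "cam_to_world" in c: T=np.array(c["cam_to_world"])
    else:
        th=np.hypot(x,y); k=np.where(th>1e-9,np.tan(np.minimum(th,1.5))/np.maximum(th,1e-9),1); x,y=x*k,y*k
        W=np.eye(4); W[:3,:3]=cv2.Rodrigues(np.array(o["orientation"],float))[0]; W[:3,3]=o["tcp_pos"]
        T=W@np.array(c["T_tool_cam"])
    P=np.stack([x*d,-y*d,-d,np.ones_like(d)],-1)@T.T
    P=P[...,:3]; P[d==0]=np.nan
    return im,d,P
E
python3 - <<'E'
from h import *
for n in("scene","side"):
    im,d,P=cloud(n); cv2.imwrite(f"pics/{n}0.png",im); np.save(n+"P.npy",P); 
    c=r.camera_info(n);print({k:(np.round(v,3).tolist()) for k,v in c.items() if not isinstance(v,str)})
print(r.get_obs()); print(r.camera_info("wrist"))
E
```

```text
{'vertical_fov': 51.76, 'cx': 313.275, 'cy': 241.427, 'cam_to_world': [[0.788, -0.354, 0.504, 1.09], [0.616, 0.457, -0.641, -0.719], [-0.004, 0.816, 0.578, 0.756], [0.0, 0.0, 0.0, 1.0]]}
{'vertical_fov': 52.908, 'cx': 320.559, 'cy': 239.417, 'cam_to_world': [[0.996, 0.06, -0.07, 0.461], [-0.091, 0.577, -0.811, -1.005], [-0.008, 0.814, 0.58, 0.791], [0.0, 0.0, 0.0, 1.0]]}
{'clock': 0.1, 'joints': array([-0.10808646,  0.4777212 ,  0.02235058,  1.55629223, -0.01152063,
        1.10931002, -0.08310501]), 'qvel': array([ 0.00108548, -0.00188859,  0.00170962, -0.00207222, -0.00071573,
        0.00042429,  0.00133639]), 'tau': array([ 5.69385389e-03, -5.97765398e+01,  1.61440808e+00, -2.81952703e+01,
        1.29656185e-02,  5.02699884e-03, -1.13572563e-05]), 'tcp_pos': array([ 6.74440078e-01, -1.97931862e-05,  1.97146089e-01]), 'orientation': array([-2.22070753e+00, -2.22067610e+00,  1.88832918e-03]), 'contact_force': array([-0.72487655, -0.1075147 , -0.14939152]), 'moment': array([ 0.06452833, -0.01095399,  0.01042562]), 'gripper_force': 0.0, 'grip_width': 0.08555083514455107}
{'vertical_fov': 65.70646984690485, 'cx': 321.4232795500949, 'cy': 238.75258029394104, 'T_tool_cam': array([[ 1.83204840e-04,  9.47791598e-01,  3.18890348e-01,
         8.15167145e-02],
       [ 9.99999977e-01, -1.37607738e-04, -1.65515759e-04,
        -2.07414135e-04],
       [-1.12992666e-04,  3.18890371e-01, -9.47791601e-01,
        -1.76907998e-01],
       [ 0.00000000e+00,  0.00000000e+00,  0.00000000e+00,
         1.00000000e+00]])}
```

View pics/scene0.png

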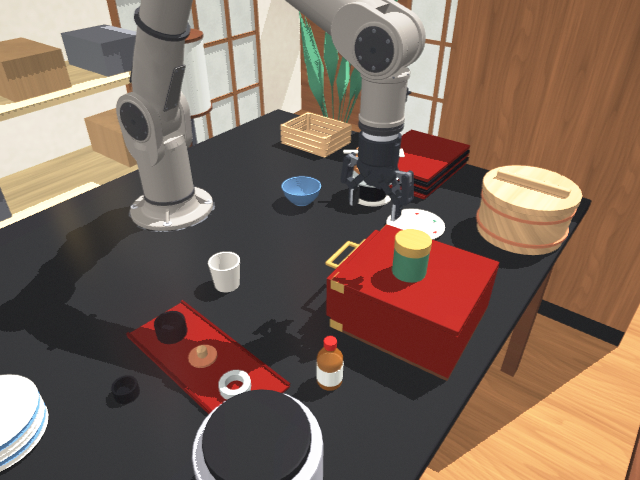

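View pics/side0.png

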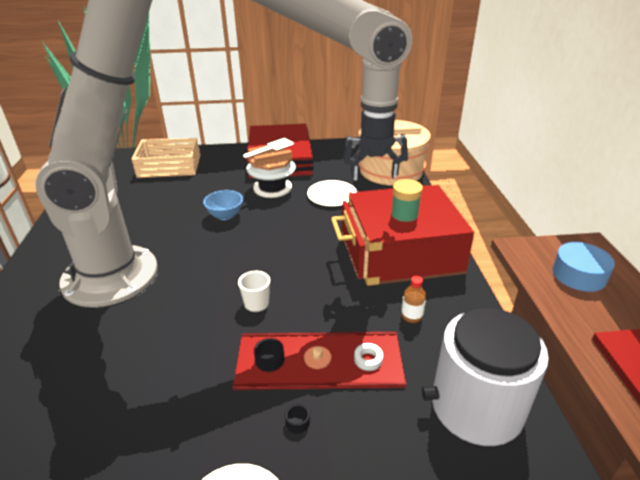

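Scene view: the candidate black cups are the one on the tray at (170,327) and the one on the table at (125,389). The lid is at (203,356), the ring at (236,384), the handle at (343,255) and the soy bottle at (330,365). The tray cup looks larger, so I'll choose it, then measure both and check a crop.

```bash
python3 - <<'E'
from h import *
I={n:cv2.imread(f"pics/{n}0.png") for n in("scene","side")}; Q={n:np.load(n+"P.npy") for n in I}
def circ(p):
    p=p.astype(np.float32); A=np.c_[2*p,np.ones(len(p))]; s=np.linalg.lstsq(A,(p**2).sum(1),rcond=None)[0]
    return s[:2],np.sqrt(s[2]+s[0]**2+s[1]**2)
def blob(n,u,v,R,zlo,zhi):
    P=Q[n]; c=P[v-6:v+7,u-6:u+7].reshape(-1,3); c=np.nanmedian(c,0)[:2]
    p=P.reshape(-1,3); m=(np.hypot(*(p[:,:2]-c).T)<R)&(p[:,2]>zlo)&(p[:,2]<zhi); return p[m]
for nm,pix,zlo,zhi in [("cupT",dict(scene=(170,327),side=(269,354)),.036,.06),("cupS",dict(scene=(125,389),side=(297,419)),.01,.08),("lid",dict(scene=(203,356),side=(317,357)),.011,.05),("ring",dict(scene=(236,384),side=(369,356)),.02,.04),("caddy",dict(scene=(411,245),side=(407,195)),.2,.25),("soy",dict(scene=(330,365),side=(413,300)),.02,.2)]:
    for n,(u,v) in pix.items():
        p=blob(n,u,v,.06,zlo,zhi)
        if len(p)<10: print(nm,n,len(p));continue
        zt=np.percentile(p[:,2],97); t=p[p[:,2]>zt-.006]
        (c,rad)=cv2.minEnclosingCircle(t[:,:2].astype(np.float32)); 
        print(nm,n,len(p),"ztop",round(zt,4),"encl",np.round(c,4),round(rad,4),"lsq",[np.round(x,4) for x in circ(t[:,:2])])
for n in I:
    P=Q[n]; hsv=cv2.cvtColor(I[n],cv2.COLOR_BGR2HSV)
    red=((hsv[...,0]<8)|(hsv[...,0]>172))&(hsv[...,1]>150)
    m=red&(abs(P[...,2]-.13)<.008)&(P[...,0]>.5)&(P[...,0]<1.1)&(P[...,1]<.1)
    m=cv2.erode(m.astype(np.uint8),np.ones((2,2)))
    p=P[m>0]; rc=cv2.minAreaRect((p[:,:2]*1000).astype(np.float32)); print(n,"top",len(p),np.median(p[:,2]),rc)
    ye=(abs(hsv[...,0].astype(int)-23)<8)&(hsv[...,1]>120)&(abs(P[...,2]-.098)<.02)&(P[...,0]<.75)&(P[...,0]>.4)&(abs(P[...,1]+.2)<.25)
    p=P[ye]; print(n,"brass",len(p),np.round(p.min(0),3) if len(p) else 0,np.round(p.max(0),3) if len(p) else 0)
    m=red&(P[...,2]<.02)&(P[...,2]>.003)&(P[...,1]<-.1)&(P[...,0]>.2)&(P[...,0]<.8)
    p=P[m];rc=cv2.minAreaRect((p[:,:2]*1000).astype(np.float32)); print(n,"tray",len(p),np.median(p[:,2]),rc)
a=cv2.resize(I["side"][320:450,225:425],None,fx=3,fy=3,interpolation=cv2.INTER_CUBIC)
b=cv2.resize(I["side"][180:290,320:480],None,fx=3,fy=3,interpolation=cv2.INTER_CUBIC)
cv2.imwrite("pics/crop.png",a)
E
```

```text
cupT scene 338 ztop 0.0468 encl [ 0.4108 -0.3281] 0.0331 lsq [array([ 0.411 , -0.3301]), np.float64(0.028)]
cupT side 308 ztop 0.0455 encl [ 0.41   -0.3312] 0.0313 lsq [array([ 0.41  , -0.3311]), np.float64(0.0278)]
cupS scene 432 ztop 0.0288 encl [ 0.4597 -0.4748] 0.0241 lsq [array([ 0.4605, -0.4753]), np.float64(0.0205)]
cupS side 366 ztop 0.028 encl [ 0.4601 -0.4757] 0.0231 lsq [array([ 0.4595, -0.4763]), np.float64(0.0203)]
lid scene 642 ztop 0.0331 encl [ 0.5092 -0.3329] 0.011 lsq [array([ 0.5094, -0.3336]), np.float64(0.0076)]
lid side 484 ztop 0.0322 encl [ 0.5081 -0.3339] 0.0102 lsq [array([ 0.5083, -0.3344]), np.float64(0.0073)]
ring scene 488 ztop 0.0294 encl [ 0.6129 -0.3471] 0.0296 lsq [array([ 0.6135, -0.3477]), np.float64(0.0235)]
ring side 375 ztop 0.0282 encl [ 0.6134 -0.3491] 0.03 lsq [array([ 0.6125, -0.349 ]), np.float64(0.0236)]
caddy scene 794 ztop 0.2149 encl [0.7555 0.0038] 0.0413 lsq [array([0.7614, 0.0047]), np.float64(0.0257)]
caddy side 423 ztop 0.2145 encl [0.7572 0.0016] 0.0408 lsq [array([0.7579, 0.0025]), np.float64(0.0254)]
soy scene 1016 ztop 0.1116 e
[... 152 characters left out ...]
356, -0.2247]), np.float64(0.0088)]
scene top 7082 0.1310455662933933 ((776.3192749023438, 3.0993728637695312), (256.6512756347656, 206.6431884765625), 4.019598960876465)
scene brass 199 [ 0.58  -0.109  0.095] [0.681 0.05  0.118]
scene tray 6381 0.009252210583359122 ((570.8983154296875, -292.9140930175781), (502.5308837890625, 256.01300048828125), 24.42200469970703)
side top 3618 0.12975603609884828 ((772.627685546875, 1.6928558349609375), (256.8671569824219, 206.56423950195312), 4.38618803024292)
side brass 269 [ 0.579 -0.11   0.085] [0.681 0.05  0.118]
side tray 7076 0.008092510325990843 ((552.7530517578125, -246.35841369628906), (327.32818603515625, 407.28448486328125), 85.19816589355469)
```

View pics/crop.png

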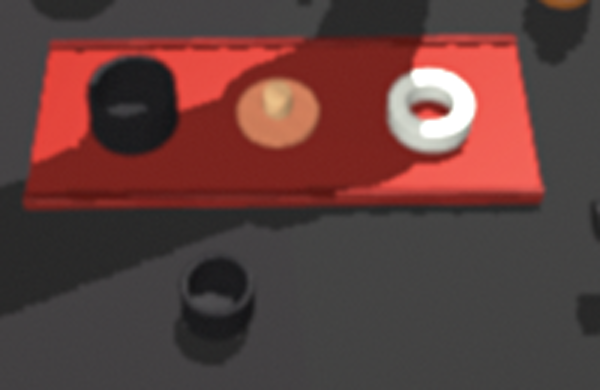

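The crop (side view) shows the tray cup at (135,105), clearly larger and 62 mm in diameter by measurement. The table cup at (215,295) is about 46 mm, so I'm taking the tray cup. Next I'll pin down the chest and handle.

```bash
python3 - <<'E'
from h import *
I={n:cv2.imread(f"pics/{n}0.png") for n in("scene","side")}; Q={n:np.load(n+"P.npy") for n in I}
for n in I:
    P=Q[n]; p=P.reshape(-1,3); hsv=cv2.cvtColor(I[n],cv2.COLOR_BGR2HSV)
    m=(abs(P[...,2]-.13)<.005)&(P[...,0]>.5)&(P[...,0]<1.1)&(abs(P[...,1])<.25)
    k,l,s,c=cv2.connectedComponentsWithStats(m.astype(np.uint8)); j=1+np.argmax(s[1:,4]); q=P[l==j][:,:2]*1000
    print(n,"top",len(q),cv2.minAreaRect(q.astype(np.float32)))
    # front edge: min x per y bin ; right edge: min y per x bin
    fe=[];re=[]
    for y in range(-100,100,10):
        s=q[abs(q[:,1]-y)<5]
        if len(s)>5: fe.append((y,s[:,0].min(),s[:,0].max()))
    for x in range(660,880,20):
        s=q[abs(q[:,0]-x)<10]
        if len(s)>5: re.append((x,s[:,1].min(),s[:,1].max()))
    print(np.round(fe).astype(int).tolist()); print(np.round(re).astype(int).tolist())
    ye=(abs(hsv[...,0].astype(int)-23)<9)&(hsv[...,1]>100)&(P[...,2]>.08)&(P[...,2]<.12)&(P[...,0]<.72)&(P[...,0]>.4)&(abs(P[...,1])<.15)
    k,l,s,c=cv2.connectedComponentsWithStats(ye.astype(np.uint8))
    for j in range(1,k):
        if s[j,4]>20:
            b=P[l==j]*1000; print("brass",s[j],b.min(0).round(),b.max(0).round(),np.median(b,0).round())
            f=b[b[:,0]<610]
            for y in range(-60,60,10):
                t=f[abs(f[:,1]-y)<5]
                if len(t)>2: print(y,len(t),np.median(t,0).round(1),t[:,2].max().round(1))
E
```

```text
scene top 8448 ((771.5311279296875, 21.865859985351562), (262.28656005859375, 244.75502014160156), 4.416680812835693)
[[-100, 653, 821], [-90, 652, 910], [-80, 651, 911], [-70, 651, 910], [-60, 649, 909], [-50, 648, 909], [-40, 648, 907], [-30, 648, 907], [-20, 647, 906], [-10, 647, 905], [0, 645, 905], [10, 645, 904], [20, 643, 903], [30, 643, 902], [40, 642, 902], [50, 644, 901], [60, 641, 900], [70, 640, 899], [80, 640, 898], [90, 638, 898]]
[[660, -108, 136], [680, -108, 134], [700, -104, 70], [720, -105, 32], [740, -101, 142], [760, -101, 144], [780, -100, 144], [800, -98, 146], [820, -96, 146], [840, -94, 150], [860, -93, 150]]
brass [326 239  39  30 251] [580. -47.  95.] [624.  71. 115.] [593.   7. 103.]
-40 34 [599.  -38.9 102. ] 105.3
-30 15 [593.3 -32.  103.5] 105.4
-20 15 [592.2 -20.6 102.8] 103.9
-10 14 [591.6 -10.  102.8] 106.2
0 14 [590.   -0.  102.4] 105.2
10 14 [589.5   9.8 102.5] 104.7
20 13 [589.5  19.1 102.9] 105.9
30 13 [588.1  30.2 103.1] 106.1
40 11 [588.3  38.  101.8] 106.9
50 41 [593.6  51.  102.2] 106.6
brass [331 283  13  10  63] [ 650. -109.  106.] [ 681. -
[... 468 characters left out ...]
637, 896]]
[[660, -108, 135], [680, -109, 135], [700, -108, 139], [720, -104, 139], [740, -104, 141], [760, -101, 140], [780, -102, -11], [800, -99, 42], [820, -97, 100], [840, -94, 146], [860, -93, 152]]
brass [331 211  24  34 311] [579. -52.  80.] [627.  91. 115.] [614.   2. 101.]
-40 36 [598.  -38.7 100.4] 105.5
-30 11 [590.4 -31.6 100.9] 102.6
-20 10 [589.3 -19.9 101.8] 104.5
-10 8 [587.8  -9.9 101.6] 103.0
0 10 [5.865e+02 3.000e-01 1.020e+02] 105.0
10 6 [588.9  10.7 102. ] 102.8
20 12 [585.   19.8 101.4] 103.3
30 6 [583.6  28.9 101.5] 103.6
40 12 [584.6  42.  101.3] 106.1
50 32 [597.6  50.1 100.7] 105.4
brass [366 239  16  12  73] [ 649. -110.  105.] [682. -75. 120.] [ 661. -105.  113.]
```

Emit:
{"api": "servo_tool", "payload": {"commands": [[0,0,2,-30,3,-12,0.72],[0,0,4.3,-60,6,-25,0.72],[0,0,4.3,-86,8,-37,0.72],[0,0,4.3,-86,8,-37,0.72],[0,0,4.3,-86,8,-37,0.72]], "force": 40}}

```text
clock: 0.52
tcp_pos: [0.587, 0.008, 0.1601]
orientation: [-2.135, -2.302, 0.003]
contact_force: [0.9, -0.2, 0.7]
grip_width: 0.0258
gripper_force: 0.0
```

```bash
python3 - <<'E'
from h import *
o=r.get_obs(); print(o["clock"],o["tcp_pos"],o["grip_width"])
im,d,P=cloud("wrist"); cv2.imwrite("pics/w1.png",im); np.save("w1P.npy",P)
for y in(-.03,-.02,-.01,.005,.02,.03):
    m=(abs(P[...,1]-y)<.005)&(P[...,2]>.085)&(P[...,2]<.11)&(P[...,0]<.635)&(P[...,0]>.55)
    q=P[m]; print(y,len(q),q.min(0).round(4),q.max(0).round(4),np.median(q,0).round(4)) if len(q) else 0
m=(P[...,2]>.105)&(P[...,2]<.12)&(P[...,0]>.6)&(abs(P[...,1])<.05);q=P[m];print(len(q),q.min(0),q.max(0)) if len(q) else 0
E
```

```text
0.5167 [0.58700946 0.00798986 0.16010004] 0.02578927887089161
-0.03 512 [ 0.5839 -0.035   0.0863] [ 0.6216 -0.025   0.1066] [ 0.5997 -0.0307  0.1025]
-0.02 250 [ 0.5832 -0.025   0.0852] [ 0.6215 -0.0151  0.1093] [ 0.5901 -0.0198  0.1028]
-0.01 263 [ 0.5826 -0.0149  0.087 ] [ 0.6208 -0.0051  0.1099] [ 0.5895 -0.0098  0.1028]
0.005 284 [0.5815 0.     0.0857] [0.6195 0.01   0.1098] [0.5883 0.0052 0.1028]
0.02 300 [0.5805 0.015  0.085 ] [0.6183 0.025  0.1098] [0.5872 0.0199 0.1029]
0.03 299 [0.5798 0.025  0.0862] [0.6175 0.0349 0.1091] [0.5864 0.0299 0.1027]
3277 [ 0.60715895 -0.04413419  0.10501909] [0.63911309 0.04995476 0.11831178]
```

View pics/w1.png

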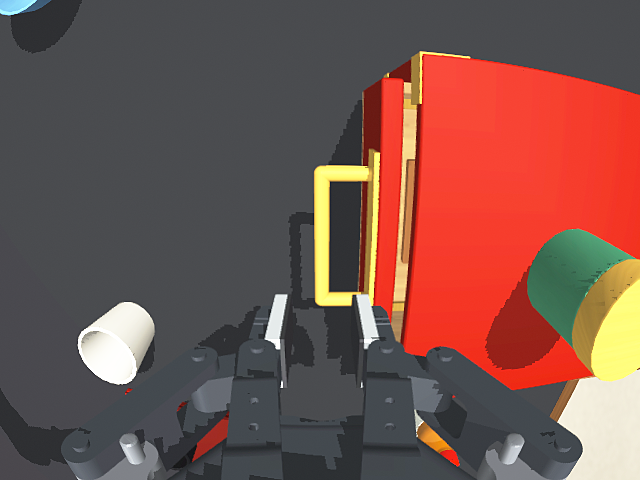

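The wrist view shows the bar handle at (322,235) and the drawer already ajar by about 20 mm. The fingers at (275,330) and (365,330) straddle the bar. Descend and close.

Emit:
{"api": "servo_tool", "payload": {"commands": [[0,0,0,0,0,-30,0.72],[0,0,0,0,0,-55,0.72],[0,0,0,0,0,-70,0.72],[0,0,0,0,0,-80,0.72],[0,0,0,0,0,-80,0.72]]}}

```text
clock: 0.98
tcp_pos: [0.5889, 0.0079, 0.0792]
orientation: [-2.136, -2.302, 0.003]
contact_force: [-0.2, 0.2, -0.5]
grip_width: 0.0241
gripper_force: 0.0
```

Emit:
{"api": "servo_tool", "payload": {"commands": [[0,0,0,0,0,0,0.9],[0,0,0,0,0,0,0.95],[0,0,0,0,0,0,0.95],[0,0,0,0,0,0,0.95]], "force": 30}}

```text
clock: 1.32
tcp_pos: [0.59, 0.0081, 0.0822]
orientation: [2.136, 2.302, 0.003]
contact_force: [0.6, 0.2, 0.3]
grip_width: 0.0045
gripper_force: 0.0
```

```bash
python3 - <<'E'
from h import *
im,d,P=cloud("wrist"); im2,_,P2=cloud("side")
cv2.imwrite("pics/w2.png",np.hstack([cv2.resize(im,(400,300)),cv2.resize(im2[150:270,320:480],(400,300))]))
hsv=cv2.cvtColor(im,cv2.COLOR_BGR2HSV)
m=(abs(hsv[...,0].astype(int)-23)<9)&(hsv[...,1]>100)&(P[...,2]>.09)&(P[...,2]<.11)&(P[...,0]<.6)
q=P[m];print(len(q),np.median(q,0),q.min(0),q.max(0)); print(r.get_obs())
E
```

```text
3600 [0.58716715 0.03543588 0.1031532 ] [ 0.57810065 -0.03886723  0.0958166 ] [0.59998107 0.06037829 0.10560626]
{'clock': 1.4167, 'joints': array([-0.11007596,  0.47058917, -0.01210758,  1.86666867,  0.00765866,
        0.8030347 , -0.05118693]), 'qvel': array([ 0.00125337,  0.00406199,  0.00028044,  0.00566266,  0.00105293,
       -0.00014008,  0.0004946 ]), 'tau': array([ 1.07481439e-03, -5.38369775e+01,  1.10672414e+00, -2.27291644e+01,
        1.05740677e-02, -5.94746147e-03,  1.69413188e-04]), 'tcp_pos': array([0.58952349, 0.00803263, 0.08177175]), 'orientation': array([2.13600251e+00, 2.30250792e+00, 1.59112252e-03]), 'contact_force': array([ 0.28203523, -0.76306138,  0.55019426]), 'moment': array([-0.02521324,  0.02616461, -0.01728199]), 'gripper_force': 0.0, 'grip_width': 0.003975205314892577}
```

View pics/w2.png

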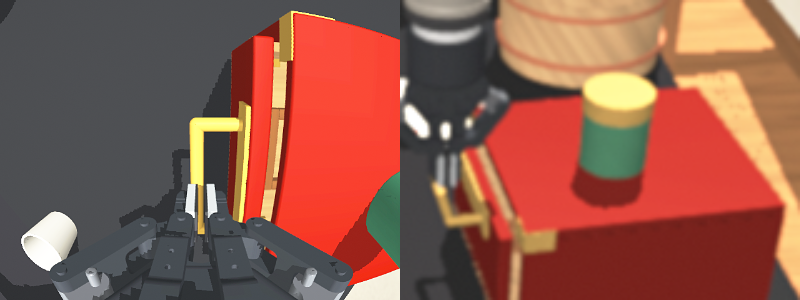

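The wrist view shows the bar at (198,160) running between the pads, but there is no grip force yet because the closure may be the limit. Close fully and see.

Emit:
{"api": "servo_tool", "payload": {"commands": [[0,0,0,0,0,0,1.0],[0,0,0,0,0,0,1.0],[0,0,0,-3,0,0,1.0],[0,0,0,-6,-0.5,0,1.0],[0,0,0,-6,-0.5,0,1.0]], "force": 40}}

```text
clock: 1.83
tcp_pos: [0.5821, 0.0073, 0.0808]
orientation: [-2.136, -2.303, 0.001]
contact_force: [-0.5, -0.3, 0.0]
grip_width: -0.0001
gripper_force: 0.0
```

```bash
python3 - <<'E'
from h import *
im,d,P=cloud("wrist"); 
a=im[150:400,200:500]
cv2.imwrite("pics/w3.png",cv2.resize(a,(750,600)))
hsv=cv2.cvtColor(im,cv2.COLOR_BGR2HSV)
m=(abs(hsv[...,0].astype(int)-23)<9)&(hsv[...,1]>100)&(P[...,2]>.09)&(P[...,2]<.11)&(P[...,0]<.6)
q=P[m];print(len(q),np.median(q,0),q.min(0),q.max(0))
m=(hsv[...,1]<60)&(P[...,2]<.17)&(P[...,2]>.05)&(abs(P[...,0]-.585)<.06)&(abs(P[...,1]-.008)<.03)
q=P[m]; print(len(q),q.min(0),q.max(0))
o=r.get_obs();print(o['tcp_pos'],o['grip_width'],o['contact_force'],o['gripper_force'])
E
```

```text
2983 [0.58567651 0.04178393 0.10308203] [0.57816971 0.00305518 0.0980455 ] [0.59998689 0.06044799 0.10587374]
8452 [ 0.54351867 -0.00506828  0.10259741] [0.61945081 0.02326409 0.16999894]
[0.58247068 0.00740875 0.08093824] 6.299464248425005e-05 [-0.43580595  0.46623798  0.20792523] 0.0
```

View pics/w3.png

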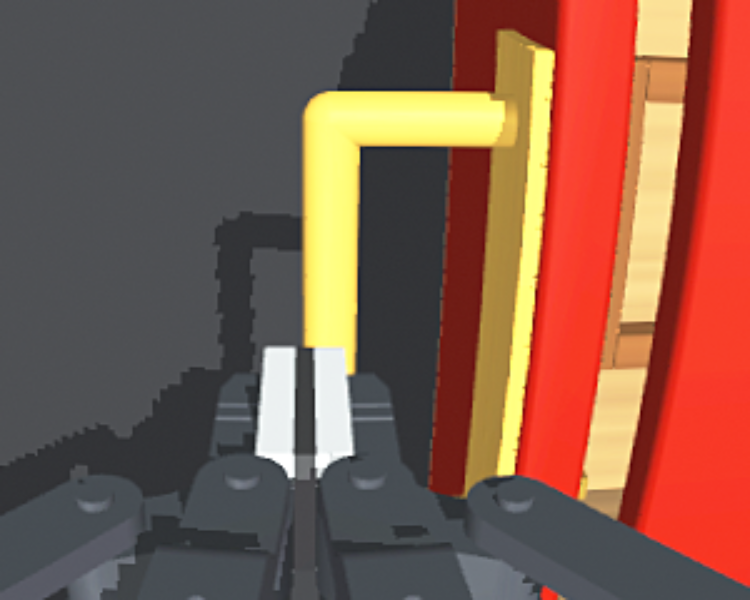

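The crop shows the pad tips at (305,350) closed above the bar, not around it, so the tips are higher than the TCP reading says. I'll measure the tip offset.

```bash
python3 - <<'E'
from h import *
o=r.get_obs(); t=np.array(o['tcp_pos']); R=cv2.Rodrigues(np.array(o['orientation'],float))[0]
for n in("wrist","side","scene"):
    im,d,P=cloud(n); hsv=cv2.cvtColor(im,cv2.COLOR_BGR2HSV)
    L=(P-t)@R
    m=(hsv[...,1]<70)&(abs(L[...,0])<.02)&(abs(L[...,1])<.03)&(L[...,2]>-.08)&(L[...,2]<.01)
    q=L[m]; print(n,len(q)); 
    if len(q): print("tool z pct",np.percentile(q[:,2],[90,98,99.5,100]).round(4))
    w=m&(hsv[...,2]>170); q=L[w]
    if len(q)>5: print(" white",len(q),q.min(0).round(4),q.max(0).round(4))
E
```

```text
wrist 4229
tool z pct [-0.0456 -0.0408 -0.0392 -0.022 ]
 white 1334 [-0.0031 -0.0073 -0.0787] [ 0.0117  0.0076 -0.022 ]
side 151
tool z pct [-0.0421 -0.0369 -0.0359 -0.0356]
scene 202
tool z pct [-0.043  -0.037  -0.0354 -0.0339]
 white 12 [-0.0128 -0.0065 -0.0704] [-0.0083  0.0037 -0.043 ]
```

```bash
python3 - <<'E'
from h import *
o=r.get_obs(); t=np.array(o['tcp_pos']); R=cv2.Rodrigues(np.array(o['orientation'],float))[0]
for n in("side","scene"):
    im,d,P=cloud(n); c=r.camera_info(n); T=np.linalg.inv(np.array(c["cam_to_world"])); f=240/np.tan(np.radians(c["vertical_fov"])/2)
    for z in range(-80,12,6):
        w=t+R@np.array([0,0,z/1000]); k=T@np.r_[w,1]; u=c["cx"]-f*k[0]/k[2]; v=c["cy"]+f*k[1]/k[2]; a,b=int(round(v)),int(round(u))
        print(n,z,(b,a),im[a,b],((P[a,b]-t)@R*1000).round(1),(P[a,b]*1000).round())
E
```

```text
side -80 (335, 207) [55 52 52] [257.7  52.4  80.9] [616. 268.   0.]
side -74 (335, 209) [56 53 53] [  7.1   2.6 -70.7] [585.  15. 152.]
side -68 (335, 212) [81 80 79] [ -8.7  -0.5 -72. ] [583.  -1. 153.]
side -62 (334, 214) [158 157 157] [-12.4  -3.7 -68.8] [580.  -5. 150.]
side -56 (334, 216) [167 167 166] [-13.9  -3.9 -63.9] [580.  -7. 145.]
side -50 (334, 218) [168 168 167] [-10.8  -3.3 -56. ] [581.  -4. 137.]
side -44 (334, 220) [170 170 169] [-12.4  -3.5 -51.1] [580.  -5. 132.]
side -38 (334, 222) [166 165 164] [-11.3  -3.3 -44.4] [581.  -4. 125.]
side -32 (334, 224) [158 166 174] [-16.1  -4.2 -41.6] [580.  -9. 123.]
side -26 (334, 226) [109 179 227] [  6.6   0.3 -20. ] [583.  14. 101.]
side -20 (334, 227) [ 92 161 206] [  7.4   0.5 -16.4] [583.  15.  97.]
side -14 (334, 229) [ 72  97 118] [141.4  27.   82.8] [599. 151.  -2.]
side -8 (334, 231) [69 76 85] [130.7  24.9  82.4] [598. 140.  -1.]
side -2 (334, 233) [68 66 69] [119.8  22.8  81.8] [597. 129.  -1.]
side 4 (334, 235) [69 66 68] [116.1  22.1  86.1] [596. 125.  -5.]
side 10 (334, 237) [69 67 69] [101.   19.2  82.3] [595. 1
[... 432 characters left out ...]

scene -44 (337, 243) [129 125 122] [ -7.9   5.9 -50.2] [590.   0. 131.]
scene -38 (336, 245) [165 161 157] [-13.4   6.8 -48.5] [591.  -5. 130.]
scene -32 (336, 247) [165 160 157] [-12.2   6.2 -42.2] [590.  -4. 123.]
scene -26 (336, 249) [75 74 73] [123.7 -74.1  78.6] [500. 125.   2.]
scene -20 (336, 251) [68 85 98] [118.  -70.5  80. ] [504. 120.   1.]
scene -14 (336, 254) [ 77 137 172] [ -9.9   5.4 -21.4] [589.  -2. 102.]
scene -8 (336, 256) [104 191 233] [-17.3   9.9 -22.5] [594.  -9. 104.]
scene -2 (336, 258) [59 74 82] [ 94.9 -56.3  82. ] [520.  98.  -1.]
scene 4 (336, 260) [63 61 61] [ 85.1 -50.4  79.6] [526.  89.   1.]
scene 10 (336, 262) [63 61 61] [ 75.7 -44.6  77.3] [533.  80.   4.]
```

Both cameras agree that the real closed fingertips lie about 37 mm behind the stated TCP, so I'll work with that offset. Reopen, recentre and go 37 mm lower.

Emit:
{"api": "servo_tool", "payload": {"commands": [[0,0,0,6,0.5,0,0.72],[0,0,0,6,0.5,0,0.72],[0,0,0,6,0.5,0,0.72],[0,0,0,6,0.5,-15,0.72],[0,0,0,6,0.5,-25,0.72]]}}

```text
clock: 2.55
tcp_pos: [0.5892, 0.008, 0.0556]
orientation: [2.136, 2.303, 0.001]
contact_force: [-0.8, 0.1, -0.2]
grip_width: 0.0236
gripper_force: 0.0
```

Emit:
{"api": "servo_tool", "payload": {"commands": [[0,0,0,0,0,-12,0.72],[0,0,0,0,0,-12,0.95],[0,0,0,0,0,-12,1],[0,0,0,0,0,-12,1],[0,0,0,0,0,-12,1]], "force": 40}}

```text
clock: 2.97
tcp_pos: [0.5872, 0.0079, 0.0422]
orientation: [-2.135, -2.302, 0.004]
contact_force: [2.5, 0.7, -19.6]
grip_width: 0.0082
gripper_force: 38.6
```

Gripped, with 38 N on the bar. Now pull slowly along the chest's -x.

Emit:
{"api": "servo_tool", "payload": {"commands": [[0,0,0,-3,-0.2,-1,1],[0,0,0,-7,-0.5,-1,1],[0,0,0,-12,-0.9,-1,1],[0,0,0,-17,-1.3,-1,1],[0,0,0,-22,-1.6,-1,1]]}}

```text
clock: 3.38
tcp_pos: [0.5665, 0.0063, 0.0431]
orientation: [2.136, 2.303, 0.0]
contact_force: [3.1, -0.8, -19.9]
grip_width: 0.0084
gripper_force: 38.7
```

Emit:
{"api": "servo_tool", "payload": {"commands": [[0,0,0,-5,-0.4,0,1],[0,0,0,-10,-0.7,0,1],[0,0,0,-15,-1.1,0,1],[0,0,0,-20,-1.5,0,1],[0,0,0,-25,-1.9,0,1]]}}

```text
clock: 3.8
tcp_pos: [0.5418, 0.0044, 0.0433]
orientation: [2.136, 2.303, 0.001]
contact_force: [3.7, -0.5, -19.0]
grip_width: 0.0086
gripper_force: 38.8
```

Emit:
{"api": "servo_tool", "payload": {"commands": [[0,0,0,-5,-0.4,-1,1],[0,0,0,-10,-0.7,-2,1],[0,0,0,-15,-1.1,-3,1],[0,0,0,-20,-1.5,-3,1],[0,0,0,-25,-1.9,-3,1]]}}

```text
clock: 4.22
tcp_pos: [0.519, 0.0027, 0.0418]
orientation: [2.135, 2.301, 0.005]
contact_force: [4.4, -0.4, 1.8]
grip_width: 0.0086
gripper_force: 40.7
```

Emit:
{"api": "servo_tool", "payload": {"commands": [[0,0,0,-4,-0.3,0,1],[0,0,0,-7,-0.5,0,1],[0,0,0,-10,-0.7,0,1],[0,0,0,-13,-1,0,1],[0,0,0,-16,-1.2,0,1]]}}

```text
clock: 4.63
tcp_pos: [0.503, 0.0015, 0.0417]
orientation: [2.135, 2.301, 0.005]
contact_force: [5.1, -1.9, 7.0]
grip_width: 0.0085
gripper_force: 41.2
```

Emit:
{"api": "servo_tool", "payload": {"commands": [[0,0,0,-2,-0.2,0,1],[0,0,0,-4,-0.3,0,1],[0,0,0,-6,-0.5,0,1],[0,0,0,-8,-0.6,0,1],[0,0,0,-10,-0.7,0,1]]}}

```text
clock: 5.05
tcp_pos: [0.493, 0.0007, 0.0417]
orientation: [2.135, 2.301, 0.005]
contact_force: [4.8, -2.0, 7.0]
grip_width: 0.0084
gripper_force: 41.2
```

Emit:
{"api": "servo_tool", "payload": {"commands": [[0,0,0,-2,-0.2,0,1],[0,0,0,-4,-0.3,0,1],[0,0,0,-6,-0.5,0,1],[0,0,0,-8,-0.6,0,1],[0,0,0,-10,-0.7,0,1]]}}

```text
clock: 5.47
tcp_pos: [0.4831, -0.0001, 0.0417]
orientation: [2.135, 2.3, 0.005]
contact_force: [4.4, -1.8, 8.6]
grip_width: 0.0086
gripper_force: 41.2
```

Emit:
{"api": "servo_tool", "payload": {"commands": [[0,0,0,-2,-0.2,0,1],[0,0,0,-4,-0.3,0,1],[0,0,0,-6,-0.5,0,1],[0,0,0,-8,-0.6,0,1]]}}

```text
clock: 5.8
tcp_pos: [0.4752, -0.0007, 0.0417]
orientation: [2.135, 2.3, 0.005]
contact_force: [4.0, -2.4, 8.3]
grip_width: 0.0087
gripper_force: 41.2
```

Emit:
{"api": "servo_tool", "payload": {"commands": [[0,0,0,-2,-0.2,0,1],[0,0,0,-4,-0.3,0,1],[0,0,0,-6,-0.5,0,1],[0,0,0,-8,-0.6,0,1]]}}

```text
clock: 6.13
tcp_pos: [0.4672, -0.0013, 0.0417]
orientation: [2.135, 2.301, 0.005]
contact_force: [4.5, -1.8, 7.6]
grip_width: 0.0089
gripper_force: 41.3
```

Emit:
{"api": "servo_tool", "payload": {"commands": [[0,0,0,-2,-0.2,0,1],[0,0,0,-4,-0.3,0,1],[0,0,0,-6,-0.5,0,1],[0,0,0,-8,-0.6,0,1]]}}

```text
clock: 6.47
tcp_pos: [0.4592, -0.0019, 0.0417]
orientation: [2.135, 2.3, 0.005]
contact_force: [4.8, -2.2, 8.7]
grip_width: 0.009
gripper_force: 41.3
```

Emit:
{"api": "servo_tool", "payload": {"commands": [[0,0,0,-2,-0.2,0,1],[0,0,0,-4,-0.3,0,1],[0,0,0,-6,-0.5,0,1]]}}

```text
clock: 6.72
tcp_pos: [0.4532, -0.0024, 0.0417]
orientation: [2.135, 2.3, 0.005]
contact_force: [5.4, -1.7, 8.3]
grip_width: 0.0084
gripper_force: 41.3
```

Emit:
{"api": "servo_tool", "payload": {"commands": [[0,0,0,-2,-0.2,0,1],[0,0,0,-4,-0.3,0,1],[0,0,0,-6,-0.5,0,1]]}}

```text
clock: 6.97
tcp_pos: [0.4473, -0.0028, 0.0417]
orientation: [2.135, 2.3, 0.005]
contact_force: [3.0, -2.1, 9.0]
grip_width: 0.0085
gripper_force: 41.3
```

```bash
cat >> h.py <<'E'
def chest(n="scene"):
    im,d,P=cloud(n)
    m=(abs(P[...,2]-.13)<.005)&(P[...,0]>.5)&(P[...,0]<1.1)&(abs(P[...,1])<.25)
    k,l,s,c=cv2.connectedComponentsWithStats(m.astype(np.uint8)); j=1+np.argmax(s[1:,4]); q=P[l==j][:,:2]*1000
    return np.round(np.r_[np.r_[cv2.minAreaRect(q.astype(np.float32))[:2]].ravel(),cv2.minAreaRect(q.astype(np.float32))[2]],1)
E
python3 -c "
from h import *
print(chest(),chest('side'))"
```

```text
[772.3  22.9 260.7 245.3   4.4] [771.7  21.7 262.  246.9   4.7]
```

Emit:
{"api": "servo_tool", "payload": {"commands": [[0,0,0,-2,-0.2,0,1],[0,0,0,-4,-0.3,0,1],[0,0,0,-5,-0.4,0,1]]}}

```text
clock: 7.32
tcp_pos: [0.444, -0.0031, 0.0418]
orientation: [2.133, 2.299, 0.009]
contact_force: [11.3, -1.1, -2.2]
grip_width: 0.0083
gripper_force: 40.4
```

The stop is felt: Fx jumps to 11 N and motion ceases. Relax the pull, release and rise.

Emit:
{"api": "servo_tool", "payload": {"commands": [[0,0,0,1,0,0,1],[0,0,0,1.5,0.1,0,0.74],[0,0,0,1.5,0.1,0,0.74],[0,0,0,1.5,0.1,0,0.74]]}}

```text
clock: 7.65
tcp_pos: [0.4399, -0.0031, 0.0397]
orientation: [-2.135, -2.302, 0.003]
contact_force: [-0.2, -0.2, 0.2]
grip_width: 0.0222
gripper_force: 0.0
```

Emit:
{"api": "servo_tool", "payload": {"commands": [[0,0,0,0,0,15,0.74],[0,0,0,0,0,40,0.74],[0,0,0,0,0,80,0.74],[0,0,0,0,0,120,0.74],[0,0,0,0,0,140,0.5]]}}

```text
clock: 8.07
tcp_pos: [0.442, -0.0029, 0.1836]
orientation: [2.135, 2.302, 0.004]
contact_force: [1.2, 0.6, 0.9]
grip_width: 0.0333
gripper_force: 0.0
```

```bash
python3 - <<'E'
from h import *
print(chest(),chest('side')); o=r.get_obs(); print(o["clock"],o["tcp_pos"],o["contact_force"])
for n in("scene","side","wrist"):
    im,d,P=cloud(n); np.save(n+"P1.npy",P); cv2.imwrite(f"pics/{n}1.png",im)
    hsv=cv2.cvtColor(im,cv2.COLOR_BGR2HSV)
    ye=(abs(hsv[...,0].astype(int)-23)<9)&(hsv[...,1]>100)&(abs(P[...,2]-.1)<.01)&(P[...,0]<.475)&(P[...,0]>.4)&(abs(P[...,1])<.09)
    q=P[ye]; print(n,"handle",len(q),np.median(q,0).round(4),q.min(0).round(3),q.max(0).round(3))
    # drawer front panel top z=.115, and pocket rails z=.028
    for zz,nm in((.115,"panel"),(.091,"walls"),(.028,"rails"),(.018,"floor")):
        m=(abs(P[...,2]-zz)<.004)&(P[...,0]>.455)&(P[...,0]<.66)&(abs(P[...,1])<.13)
        q=P[m]; print("  ",nm,len(q),q.min(0).round(3) if len(q) else "",q.max(0).round(3) if len(q) else "")
E
```

```text
[772.5  21.6 261.5 244.6   4.7] [772.5  21.7 262.  249.7   4.5]
8.1667 [ 0.44315898 -0.00276315  0.18328761] [-0.03490018  0.34594685 -0.57836706]
scene handle 174 [ 0.4484 -0.008   0.1022] [ 0.439 -0.054  0.094] [0.47  0.046 0.107]
   panel 438 [ 0.472 -0.108  0.111] [0.66  0.106 0.119]
   walls 568 [ 0.485 -0.108  0.087] [0.659 0.118 0.095]
   rails 541 [ 0.483 -0.107  0.024] [0.66  0.109 0.032]
   floor 1011 [ 0.484 -0.108  0.014] [0.659 0.11  0.022]
side handle 177 [ 0.4493 -0.0056  0.101 ] [ 0.437 -0.054  0.092] [0.475 0.06  0.109]
   panel 324 [ 0.472 -0.108  0.111] [0.659 0.125 0.119]
   walls 391 [ 0.455 -0.11   0.087] [0.658 0.126 0.095]
   rails 588 [ 0.473 -0.109  0.024] [0.66  0.117 0.032]
   floor 1100 [ 0.472 -0.111  0.014] [0.66  0.116 0.022]
wrist handle 2954 [0.4467 0.0125 0.1032] [ 0.435 -0.051  0.09 ] [0.475 0.061 0.11 ]
   panel 5588 [ 0.47  -0.106  0.111] [0.655 0.13  0.119]
   walls 3262 [ 0.47  -0.106  0.087] [0.66  0.129 0.095]
   rails 5691 [ 0.47  -0.1    0.024] [0.66  0.13  0.032]
   floor 18683 [ 0.47  -0.102  0.014] [0.66  0.13  0.022]
```

View pics/wrist1.png

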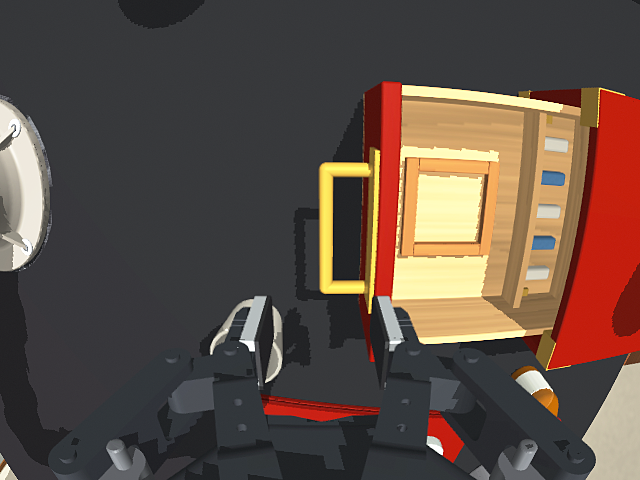

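The wrist view shows the drawer fully out with the pocket inside (415–485, 172–243), and the chest has not moved. Next: measure the pocket, move over the cup and check the open-finger tip offset.

Emit:
{"api": "servo_tool", "payload": {"commands": [[0,0,0,-4,-41,0,0],[0,0,0,-8,-82,0,0],[0,0,0,-12,-123,0,0],[0,0,0,-16,-164,0,0],[0,0,0,-20,-205,0,0]]}}

```text
clock: 8.73
tcp_pos: [0.4194, -0.2093, 0.1781]
orientation: [-2.134, -2.301, 0.003]
contact_force: [2.2, 0.1, -0.2]
grip_width: 0.0852
gripper_force: 0.0
```

Emit:
{"api": "servo_tool", "payload": {"commands": [[0,0,0,-4,-41,-20,0],[0,0,0,-8,-82,-40,0],[0,0,0,-11,-115,-60,0],[0,0,0,-12,-123,-60,0],[0,0,0,-12,-123,-60,0]]}}

```text
clock: 9.15
tcp_pos: [0.4055, -0.3336, 0.1164]
orientation: [-2.139, -2.292, 0.006]
contact_force: [-0.3, 0.3, -0.2]
grip_width: 0.0854
gripper_force: 0.0
```

```bash
python3 - <<'E'
from h import *
P=np.load("wristP1.npy"); im=cv2.imread("pics/wrist1.png"); hsv=cv2.cvtColor(im,cv2.COLOR_BGR2HSV)
print(hsv[200,450],hsv[200,410],hsv[250,450],P[200,450],P[200,410],P[250,450],P[165,450],P[200,487])
m=(P[...,2]>.023)&(P[...,2]<.034)&(P[...,0]>.5)&(P[...,0]<.63)&(abs(P[...,1])<.07)
k,l,s,c=cv2.connectedComponentsWithStats(m.astype(np.uint8)); j=1+np.argmax(s[1:,4]); q=P[l==j][:,:2]*1000
print("rails",len(q),cv2.minAreaRect(q.astype(np.float32)))
ys,xs=np.where(l==j)
h=cv2.findContours((l==j).astype(np.uint8),cv2.RETR_CCOMP,cv2.CHAIN_APPROX_NONE); 
for cn,hh in zip(h[0],h[1][0]):
    if len(cn)>60: p=np.array([P[v,u,:2]*1000 for u,v in cn[:,0]]); print(hh[3],len(cn),cv2.minAreaRect(p.astype(np.float32)))
o=r.get_obs(); t=np.array(o['tcp_pos']); R=cv2.Rodrigues(np.array(o['orientation'],float))[0]; print(t,o["grip_width"],o["clock"])
im,d,P=cloud("wrist"); L=(P-t)@R; hsv=cv2.cvtColor(im,cv2.COLOR_BGR2HSV); cv2.imwrite("pics/w4.png",im)
w=(hsv[...,1]<60)&(hsv[...,2]>120)&(abs(L[...,0])<.02)&(abs(abs(L[...,1])-.045)<.012)&(L[...,2]>-.12)&(L[...,2]<0.0)
q=L[w]; print("pads",len(q),q.min(0).round(4),q.max(0).round(4),np.percentile(q[:,2],[90,98,99.5]))
c=np.array([.4105,-.3305]); m=(np.hypot(P[...,0]-c[0],P[...,1]-c[1])<.05)&(P[...,2]>.036)&(P[...,2]<.052)
q=P[m]; print("rim",len(q),q.min(0),q.max(0),cv2.minEnclosingCircle((q[:,:2]*1000).astype(np.float32)) if len(q) else 0)
E
```

```text
[ 28  72 255] [ 15 159 246] [ 16 156 248] [0.5639908  0.01357868 0.01813332] [0.52075135 0.01188917 0.02899135] [ 0.56835204 -0.03331961  0.0303229 ] [0.55483849 0.0483873  0.02871053] [0.59817937 0.01983237 0.02994985]
rails 4283 ((562.8494262695312, 7.193881988525391), (95.0926513671875, 95.00791931152344), 4.415368556976318)
-1 367 ((562.8494262695312, 7.193881988525391), (95.0926513671875, 95.00791931152344), 4.415368556976318)
0 270 ((562.568603515625, 7.551612854003906), (72.38373565673828, 71.09186553955078), 4.466020107269287)
[ 0.40553968 -0.33363549  0.11641846] 0.08542100291802124 9.15
pads 3907 [-0.0124 -0.057  -0.12  ] [ 0.0174  0.0569 -0.05  ] [-0.06226351 -0.05355962 -0.0513348 ]
rim 2425 [ 0.3779305  -0.35943106  0.03601436] [ 0.43924284 -0.29813048  0.04693741] ((408.2486877441406, -329.02166748046875), 31.330537796020508)
```

The pocket centre is (0.5628, 0.0073) with a yaw of 4.4°. Open tips sit 50 mm behind the TCP. Descend on the cup.

Emit:
{"api": "servo_tool", "payload": {"commands": [[0,0,0,1,1,-35,0],[0,0,0,1.5,1,-70,0],[0,0,0,1.5,1,-105,0],[0,0,0,1.5,1,-130,0],[0,0,0,1.5,1,-142,0]]}}

```text
clock: 9.62
tcp_pos: [0.4094, -0.3263, -0.0253]
orientation: [-2.129, -2.301, 0.0]
contact_force: [0.4, 0.8, 0.6]
grip_width: 0.0852
gripper_force: 0.0
```

Emit:
{"api": "servo_tool", "payload": {"commands": [[0,0,0,0,0,0,0],[0,0,0,0,0,0,0.3],[0,0,0,0,0,0,0.5],[0,0,0,0,0,0,0.5],[0,0,0,0,0,0,0.5]], "force": 35}}

```text
clock: 10.03
tcp_pos: [0.4122, -0.3307, -0.0203]
orientation: [2.135, 2.301, 0.001]
contact_force: [-0.1, 1.1, 7.4]
grip_width: 0.0601
gripper_force: 39.1
```

Gripped. Lift, then carry over the drawer.

Emit:
{"api": "servo_tool", "payload": {"commands": [[0,0,0,0,0,10,0.5],[0,0,0,0,0,40,0.5],[0,0,0,0,0,80,0.5],[0,0,0,0,0,120,0.5],[0,0,0,10,15,150,0.5]]}}

```text
clock: 10.45
tcp_pos: [0.4193, -0.3187, 0.1321]
orientation: [2.141, 2.294, -0.002]
contact_force: [1.1, -1.1, -0.9]
grip_width: 0.0597
gripper_force: 38.8
```

Emit:
{"api": "servo_tool", "payload": {"commands": [[0,0,0,14,32,0,0.5],[0,0,0,28,64,0,0.5],[0,0,0,43,97,0,0.5],[0,0,0,57,130,0,0.5],[0,0,0,71,162,0,0.5]]}}

```text
clock: 10.87
tcp_pos: [0.4924, -0.1514, 0.1292]
orientation: [2.136, 2.302, 0.001]
contact_force: [0.7, 0.5, -2.4]
grip_width: 0.0601
gripper_force: 38.8
```

Emit:
{"api": "servo_tool", "payload": {"commands": [[0,0,0,15,34,0,0.5],[0,0,0,30,68,0,0.5],[0,0,0,45,102,0,0.5],[0,0,0,60,136,0,0.5],[0,0,0,71,160,0,0.5]]}}

```text
clock: 11.28
tcp_pos: [0.564, 0.0109, 0.1292]
orientation: [2.133, 2.306, 0.003]
contact_force: [1.2, 0.1, -0.7]
grip_width: 0.06
gripper_force: 38.8
```

Emit:
{"api": "servo_tool", "payload": {"commands": [[0,0,0,0,0,0,0.5],[0,0,0,0,0,0,0.5],[0,0,0,0,0,0,0.5]]}}

```text
clock: 11.53
tcp_pos: [0.5626, 0.0059, 0.1285]
orientation: [2.137, 2.302, -0.001]
contact_force: [0.2, -0.9, -1.4]
grip_width: 0.0595
gripper_force: 38.7
```

```bash
cat >> h.py <<'E'
def held(zlo,zhi,names=("scene","side","wrist"),R=.045):
    o=r.get_obs(); t=np.array(o['tcp_pos']); print(o["clock"],t.round(4),np.round(o["orientation"],4),o["grip_width"],np.round(o["contact_force"],1))
    for n in names:
        im,d,P=cloud(n); hsv=cv2.cvtColor(im,cv2.COLOR_BGR2HSV)
        m=(np.hypot(P[...,0]-t[0],P[...,1]-t[1])<R)&(P[...,2]>zlo)&(P[...,2]<zhi)
        q=P[m]*1000; np.save(n+"H.npy",np.c_[q,hsv[m],im[m]])
        if len(q)>10: print(n,len(q),q.min(0).round(1),q.max(0).round(1),[np.round(x,1) for x in cv2.minEnclosingCircle(q[:,:2].astype(np.float32))])
        cv2.imwrite(f"pics/{n}_l.png",im)
E
python3 -c "
from h import *
held(.12,.175)
held(.12,.15,("'"scene"'",))
"
```

```text
11.5333 [0.5626 0.0059 0.1285] [ 2.1370e+00  2.3022e+00 -9.0000e-04] 0.05949324204155761 [ 0.2 -0.9 -1.4]
scene 230 [524.2 -25.4 157.7] [600.9  34.5 174.9] [array([562.5,  -1.8]), np.float64(38.4)]
side 222 [523.9 -28.3 156.1] [605.4  35.7 175. ] [array([564.6,  -1.8]), np.float64(40.8)]
wrist 9302 [520.4 -19.3 158.2] [603.4  37.9 175. ] [array([561.9,  11.4]), np.float64(41.6)]
11.6833 [0.5625 0.0051 0.1283] [ 2.1392e+00  2.3002e+00 -7.0000e-04] 0.059899955563055905 [-0.2  0.2 -1.2]
```

```bash
python3 - <<'E'
import numpy as np
from scipy.optimize import least_squares
for n in("scene","side","wrist"):
    a=np.load(n+"H.npy"); 
    for lo,hi in((157,166),(160,170)):
        q=a[(a[:,2]>lo)&(a[:,2]<hi)&(abs(a[:,0]-562)<36),:2]
        f=least_squares(lambda c:np.hypot(*(q-c).T)-31,[562,5],loss="soft_l1"); print(n,lo,len(q),f.x.round(1),np.abs(f.fun).mean().round(2))
E
```

```text
scene 157 0 [562.   5.] nan
scene 160 0 [562.   5.] nan
side 157 78 [563.4   6.2] 1.91
side 160 107 [562.7   5.2] 2.44
wrist 157 4966 [560.2  28. ] 8.37
wrist 160 7676 [561.1  25.3] 8.75<stdin>:7: RuntimeWarning: Mean of empty slice.
  ret = ret.dtype.type(ret / rcount)
```

Emit:
{"api": "servo_tool", "payload": {"commands": [[0,0,0,0,1.5,-30,0.5],[0,0,0,0,1.5,-65,0.5],[0,0,0,0,1.5,-95,0.5],[0,0,0,0,1.5,-115,0.5],[0,0,0,0,1.5,-123,0.5]]}}

```text
clock: 12.15
tcp_pos: [0.5605, 0.0073, 0.0021]
orientation: [-2.136, -2.3, 0.006]
contact_force: [-0.9, 0.3, -1.1]
grip_width: 0.0599
gripper_force: 38.7
```

Emit:
{"api": "servo_tool", "payload": {"commands": [[0,0,0,0,0,-1,0.5],[0,0,0,0,0,-3,0.5],[0,0,0,0,0,-5,0.5],[0,0,0,0,0,-7,0.5],[0,0,0,0,0,-9,0.5]]}}

```text
clock: 12.57
tcp_pos: [0.564, 0.0085, -0.003]
orientation: [2.136, 2.302, 0.003]
contact_force: [0.2, -0.0, -2.0]
grip_width: 0.0598
gripper_force: 38.7
```

Emit:
{"api": "servo_tool", "payload": {"commands": [[0,0,0,0,0,-2,0.5],[0,0,0,0,0,-4,0.5],[0,0,0,0,0,-5,0.5],[0,0,0,0,0,-6,0.5],[0,0,0,0,0,-7,0.5]]}}

```text
clock: 12.98
tcp_pos: [0.5633, 0.0085, -0.0103]
orientation: [2.137, 2.303, 0.001]
contact_force: [-4.4, 0.6, 16.4]
grip_width: 0.0599
gripper_force: 44.2
```

Emit:
{"api": "servo_tool", "payload": {"commands": [[0,0,0,0,0,-0.5,0.5],[0,0,0,0,0,-1,0.5]]}}

```text
clock: 13.15
tcp_pos: [0.564, 0.0085, -0.0103]
orientation: [2.136, 2.302, 0.002]
contact_force: [-3.9, -0.2, 18.7]
grip_width: 0.0599
gripper_force: 45.4
```

The cup is seated on the floor. Release and rise.

Emit:
{"api": "servo_tool", "payload": {"commands": [[0,0,0,0,0,1,0.5],[0,0,0,0,0,1,0.1],[0,0,0,0,0,1,0.1],[0,0,0,0,0,1,0.1]]}}

```text
clock: 13.48
tcp_pos: [0.5637, 0.0085, -0.0109]
orientation: [2.136, 2.303, 0.001]
contact_force: [1.6, 0.6, 0.2]
grip_width: 0.0769
gripper_force: 0.0
```

Emit:
{"api": "servo_tool", "payload": {"commands": [[0,0,0,0,0,20,0.1],[0,0,0,0,0,60,0.1],[0,0,0,0,0,100,0],[0,0,0,0,0,130,0],[0,0,0,0,0,130,0]]}}

```text
clock: 13.9
tcp_pos: [0.5672, 0.0085, 0.1252]
orientation: [2.133, 2.298, 0.012]
contact_force: [1.0, 0.5, -0.1]
grip_width: 0.0852
gripper_force: 0.0
```

```bash
cat >> h.py <<'E'
def top(c,zlo,zhi,names=("scene","side","wrist"),R=.045):
    for n in names:
        im,d,P=cloud(n); m=(np.hypot(P[...,0]-c[0],P[...,1]-c[1])<R)&(P[...,2]>zlo)&(P[...,2]<zhi)
        q=P[m]*1000; cv2.imwrite(f"pics/{n}_l.png",im)
        if len(q)>10: print(n,len(q),"z",np.percentile(q[:,2],[5,50,95]).round(1),[np.round(x,1) for x in cv2.minEnclosingCircle(q[:,:2].astype(np.float32))])
E
python3 -c "
from h import *
o=r.get_obs();print(o['clock'],o['tcp_pos'])
top((.563,.007),.047,.062)
print(chest())
top((.613,-.3485),.02,.034,('scene','side'))
top((.5087,-.334),.025,.04,('scene','side'),.02)
"
```

```text
13.9 [0.56719291 0.00854636 0.12518523]
scene 231 z [47.8 53.2 56.4] [array([562.7,   7.3]), np.float64(33.1)]
side 159 z [47.8 52.1 55.3] [array([564.4,   9. ]), np.float64(33.4)]
wrist 2420 z [48.9 54.5 55.8] [array([562.1,   9.9]), np.float64(31.1)]
[772.4  22.1 260.6 244.7   4.4]
scene 486 z [22.5 26.7 28.9] [array([ 613. , -347.9]), np.float64(30.2)]
side 373 z [21.6 25.5 28. ] [array([ 613. , -348.3]), np.float64(29.8)]
scene 83 z [26.  32.2 34.9] [array([ 509. , -333.2]), np.float64(11.0)]
side 72 z [26.  31.1 33.6] [array([ 508.2, -333.8]), np.float64(10.6)]
```

The cup is seated upright at about (0.563, 0.0085), with its top at 54 mm. Next is the ring.

Emit:
{"api": "servo_tool", "payload": {"commands": [[0,0,0,5,-40,0,0],[0,0,0,11,-80,0,0],[0,0,0,17,-120,0,0],[0,0,0,22,-160,0,0],[0,0,0,28,-200,0,0]]}}

```text
clock: 14.72
tcp_pos: [0.5905, -0.1934, 0.1181]
orientation: [-2.135, -2.303, 0.001]
contact_force: [0.8, -0.7, -0.6]
grip_width: 0.0855
gripper_force: 0.0
```

Emit:
{"api": "servo_tool", "payload": {"commands": [[0,0,0,5,-40,-15,0],[0,0,0,11,-80,-30,0],[0,0,0,17,-120,-45,0],[0,0,0,22,-156.5,-65,0],[0,0,0,22,-156.5,-90,0]]}}

```text
clock: 15.13
tcp_pos: [0.6121, -0.359, 0.0293]
orientation: [2.142, 2.289, -0.006]
contact_force: [-0.6, -1.8, 0.3]
grip_width: 0.0854
gripper_force: 0.0
```

Emit:
{"api": "servo_tool", "payload": {"commands": [[0,0,0,0,0,-25,0],[0,0,0,0,0,-45,0],[0,0,0,0,0,-58,0],[0,0,0,0,0,-61,0],[0,0,0,0,0,-61,0]]}}

```text
clock: 15.55
tcp_pos: [0.6123, -0.3475, -0.0332]
orientation: [-2.135, -2.302, 0.001]
contact_force: [-0.1, -0.3, 0.6]
grip_width: 0.0853
gripper_force: 0.0
```

Emit:
{"api": "servo_tool", "payload": {"commands": [[0,0,0,0,0,0,0],[0,0,0,0,0,0,0.3],[0,0,0,0,0,0,0.5],[0,0,0,0,0,0,0.5],[0,0,0,0,0,0,0.5]], "force": 35}}

```text
clock: 15.97
tcp_pos: [0.6145, -0.3488, -0.0294]
orientation: [2.134, 2.301, 0.002]
contact_force: [-1.2, 0.8, 8.0]
grip_width: 0.0568
gripper_force: 42.0
```

Emit:
{"api": "servo_tool", "payload": {"commands": [[0,0,0,0,0,10,0.5],[0,0,0,0,0,45,0.5],[0,0,0,0,0,85,0.5],[0,0,0,0,0,125,0.5],[0,0,0,0,5,150,0.5]]}}

```text
clock: 16.38
tcp_pos: [0.6142, -0.3454, 0.1237]
orientation: [2.134, 2.297, 0.002]
contact_force: [0.6, -1.6, -0.4]
grip_width: 0.0567
gripper_force: 37.9
```

Emit:
{"api": "servo_tool", "payload": {"commands": [[0,0,0,-5,36,0,0.5],[0,0,0,-10,72,0,0.5],[0,0,0,-15,108,0,0.5],[0,0,0,-20,144,0,0.5],[0,0,0,-25,180,0,0.5]]}}

```text
clock: 16.8
tcp_pos: [0.5876, -0.1615, 0.1191]
orientation: [2.136, 2.302, 0.001]
contact_force: [-0.3, 1.0, -1.2]
grip_width: 0.0566
gripper_force: 37.9
```

Emit:
{"api": "servo_tool", "payload": {"commands": [[0,0,0,-5,36,0,0.5],[0,0,0,-10,72,0,0.5],[0,0,0,-15,108,0,0.5],[0,0,0,-20,144,0,0.5],[0,0,0,-25,171.5,0,0.5]]}}

```text
clock: 17.22
tcp_pos: [0.5626, 0.012, 0.1191]
orientation: [-2.134, -2.306, -0.003]
contact_force: [0.4, 0.9, -0.8]
grip_width: 0.0567
gripper_force: 37.9
```

Emit:
{"api": "servo_tool", "payload": {"commands": [[0,0,0,0,0,0,0.5],[0,0,0,0,0,0,0.5],[0,0,0,0,0,0,0.5],[0,0,0,0,0,0,0.5]]}}

```text
clock: 17.55
tcp_pos: [0.5633, 0.0066, 0.1185]
orientation: [2.139, 2.3, -0.0]
contact_force: [-0.2, -0.4, -1.0]
grip_width: 0.0568
gripper_force: 37.9
```

```bash
python3 - <<'E'
from h import *
from scipy.optimize import least_squares
held(.14,.19)
for n in("scene","side","wrist"):
    a=np.load(n+"H.npy"); q=a[(a[:,3]>=0)&(a[:,5]>90)&(a[:,4]<60)]
    print(n,len(q),q[:,2].min() if len(q) else "")
    q=q[(q[:,2]<178)]
    # top face points: z~176
    for lo,hi in((157,166),(166,173)):
        s=q[(q[:,2]>lo)&(q[:,2]<hi),:2]
        if len(s)<15: continue
        f=least_squares(lambda c:np.hypot(*(s-c).T)-29,[563,8],loss="soft_l1"); print("  ",lo,len(s),f.x.round(1),np.abs(f.fun).mean().round(2),s.min(0).round(1),s.max(0).round(1))
E
```

```text
17.55 [0.5633 0.0066 0.1185] [ 2.1385e+00  2.3000e+00 -1.0000e-04] 0.056792168105181 [-0.2 -0.4 -1. ]
scene 573 [522.4 -22.6 157.5] [607.4  38.2 189.9] [array([564.7,   3.6]), np.float64(42.7)]
side 470 [522.  -23.  155.4] [605.9  36.9 189.9] [array([563.9,   3.9]), np.float64(41.9)]
wrist 16175 [520.2 -19.4 156. ] [604.7  38.3 190. ] [array([562.4,  12.7]), np.float64(42.4)]
scene 464 157.54187604945258
   157 120 [569.8   8.4] 5.0 [526.3 -21.7] [603.2  27.3]
   166 126 [566.6   6.9] 5.53 [525.8 -22.5] [603.6  38.2]
side 429 155.35671155631115
   157 111 [563.5   7.1] 4.7 [530.6 -22.5] [597.9  26.7]
   166 157 [564.1   6.3] 5.64 [528.7 -23. ] [603.2  36.9]
wrist 13818 156.02068536484566
   157 1767 [567.9  19.6] 5.39 [525.5  -9.2] [599.4  38.3]
   166 2137 [558.4  19.4] 5.62 [527.5  -9.1] [602.   38.1]
```

Emit:
{"api": "servo_tool", "payload": {"commands": [[0,0,0,0,-1.2,-30,0.5],[0,0,0,0,-1.2,-60,0.5],[0,0,0,0,-1.2,-80,0.5],[0,0,0,0,-1.2,-93,0.5],[0,0,0,0,-1.2,-98,0.5]]}}

```text
clock: 18.12
tcp_pos: [0.5614, 0.0062, 0.0177]
orientation: [-2.136, -2.3, 0.005]
contact_force: [-0.4, 0.6, -1.1]
grip_width: 0.0565
gripper_force: 37.9
```

Emit:
{"api": "servo_tool", "payload": {"commands": [[0,0,0,0,0,0,0.5],[0,0,0,0,0,-2,0.5],[0,0,0,0,0,-3,0.5],[0,0,0,0,0,-4,0.5],[0,0,0,0,0,-5,0.5]]}}

```text
clock: 18.53
tcp_pos: [0.5639, 0.0072, 0.0164]
orientation: [2.136, 2.302, 0.002]
contact_force: [-4.5, 0.4, 18.0]
grip_width: 0.057
gripper_force: 45.5
```

The ring touches at the expected height. Release and rise.

Emit:
{"api": "servo_tool", "payload": {"commands": [[0,0,0,0,0,1,0.5],[0,0,0,0,0,1,0.15],[0,0,0,0,0,1,0.15],[0,0,0,0,0,1,0.15]]}}

```text
clock: 18.87
tcp_pos: [0.5632, 0.0073, 0.0162]
orientation: [2.136, 2.303, 0.001]
contact_force: [-0.9, 0.3, 0.2]
grip_width: 0.0724
gripper_force: 0.0
```

Emit:
{"api": "servo_tool", "payload": {"commands": [[0,0,0,0,0,20,0.15],[0,0,0,0,0,60,0.15],[0,0,0,0,0,95,0.4],[0,0,0,0,0,105,0.5],[0,0,0,0,0,105,0.5]]}}

```text
clock: 19.28
tcp_pos: [0.5657, 0.0074, 0.1245]
orientation: [2.134, 2.3, 0.008]
contact_force: [0.2, -0.3, 0.2]
grip_width: 0.0424
gripper_force: 0.0
```

```bash
python3 -c "
from h import *
o=r.get_obs();print(o['clock'],o['tcp_pos'],o['grip_width'])
print('ring top');top((.563,.008),.066,.08)
print('cup side');top((.563,.008),.036,.052)
print(chest())
im=cv2.imread('pics/wrist_l.png')[120:360,360:600]; im2=cv2.imread('pics/scene_l.png')[190:310,220:380]
cv2.imwrite('pics/c5.png',np.hstack([cv2.resize(im,(400,400)),cv2.resize(im2,(400,400))]))
"
```

```text
19.2833 [0.56566182 0.00741255 0.12453804] 0.04240717518620966
ring top
scene 275 z [67.7 72.3 74.7] [array([564.4,   8.4]), np.float64(30.3)]
side 201 z [66.5 70.7 73.7] [array([565.8,   7.3]), np.float64(30.7)]
wrist 4140 z [69.6 72.8 74. ] [array([563.3,   9.6]), np.float64(29.1)]
cup side
scene 134 z [38.3 45.3 51.1] [array([564.1,   7.2]), np.float64(31.3)]
side 139 z [36.8 44.8 51.1] [array([562.4,   6.3]), np.float64(31.5)]
wrist 322 z [36.4 44.  51.3] [array([561.5,  14.1]), np.float64(29.8)]
[772.5  22.  260.6 244.    4.5]
```

View pics/c5.png

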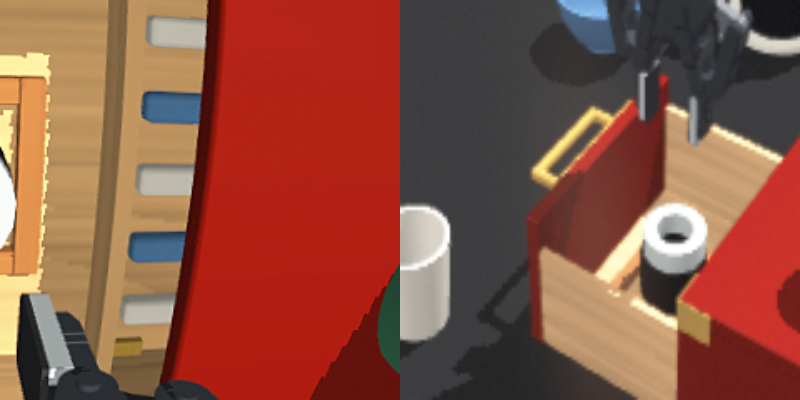

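The crop shows the ring sitting flush and centred on the cup at (675,240). Next is the lid.

Emit:
{"api": "servo_tool", "payload": {"commands": [[0,0,0,-6,-38,0,0.5],[0,0,0,-12,-76,0,0.5],[0,0,0,-18,-114,0,0.5],[0,0,0,-24,-152,0,0.5],[0,0,0,-30,-190,0,0.5]]}}

```text
clock: 20.05
tcp_pos: [0.5321, -0.1844, 0.1203]
orientation: [-2.135, -2.303, 0.001]
contact_force: [0.4, -1.0, -0.0]
grip_width: 0.0424
gripper_force: 0.0
```

Emit:
{"api": "servo_tool", "payload": {"commands": [[0,0,0,-6,-38,-15,0.5],[0,0,0,-12,-76,-30,0.5],[0,0,0,-18,-114,-45,0.5],[0,0,0,-24.3,-150.8,-60,0.5],[0,0,0,-24.3,-150.8,-85,0.5]]}}

```text
clock: 20.47
tcp_pos: [0.5059, -0.3445, 0.0365]
orientation: [2.145, 2.287, -0.007]
contact_force: [0.0, -2.3, -0.0]
grip_width: 0.0429
gripper_force: 0.0
```

Emit:
{"api": "servo_tool", "payload": {"commands": [[0,0,0,0,0,-20,0.5],[0,0,0,0,0,-40,0.5],[0,0,0,0,0,-52,0.5],[0,0,0,0,0,-57,0.5],[0,0,0,0,0,-57,0.5]]}}

```text
clock: 20.88
tcp_pos: [0.5079, -0.3334, -0.0208]
orientation: [-2.135, -2.301, 0.001]
contact_force: [-0.3, -0.1, -0.2]
grip_width: 0.0427
gripper_force: 0.0
```

Emit:
{"api": "servo_tool", "payload": {"commands": [[0,0,0,0,0,0,0.5],[0,0,0,0,0,0,0.7],[0,0,0,0,0,0,0.95],[0,0,0,0,0,0,0.95],[0,0,0,0,0,0,0.95]], "force": 30}}

```text
clock: 21.3
tcp_pos: [0.5088, -0.3347, -0.019]
orientation: [2.136, 2.302, -0.001]
contact_force: [-6.0, 1.3, 17.6]
grip_width: 0.0192
gripper_force: 33.9
```

Emit:
{"api": "servo_tool", "payload": {"commands": [[0,0,0,0,0,10,0.95],[0,0,0,0,0,45,0.95],[0,0,0,0,0,85,0.95],[0,0,0,0,0,125,0.95],[0,0,0,0,5,150,0.95]]}}

```text
clock: 21.72
tcp_pos: [0.5099, -0.3304, 0.1333]
orientation: [2.135, 2.298, 0.001]
contact_force: [0.5, -0.5, -1.5]
grip_width: 0.0188
gripper_force: 30.5
```

Emit:
{"api": "servo_tool", "payload": {"commands": [[0,0,0,6,36,0,0.95],[0,0,0,12,72,0,0.95],[0,0,0,18,108,0,0.95],[0,0,0,24,144,0,0.95],[0,0,0,30,175,0,0.95]]}}

```text
clock: 22.13
tcp_pos: [0.5388, -0.1506, 0.1293]
orientation: [-2.134, -2.305, -0.001]
contact_force: [-0.1, 0.1, -1.4]
grip_width: 0.0188
gripper_force: 30.5
```

Emit:
{"api": "servo_tool", "payload": {"commands": [[0,0,0,6,36,0,0.95],[0,0,0,12,72,0,0.95],[0,0,0,18,108,0,0.95],[0,0,0,22,140,0,0.95],[0,0,0,24.3,160.8,0,0.95]]}}

```text
clock: 22.55
tcp_pos: [0.5632, 0.0121, 0.1292]
orientation: [-2.131, -2.307, -0.002]
contact_force: [0.1, 0.6, -1.8]
grip_width: 0.0185
gripper_force: 30.5
```

Emit:
{"api": "servo_tool", "payload": {"commands": [[0,0,0,0,0,0,0.95],[0,0,0,0,0,0,0.95],[0,0,0,0,0,0,0.95],[0,0,0,0,0,0,0.95]]}}

```text
clock: 22.88
tcp_pos: [0.5628, 0.0054, 0.129]
orientation: [2.139, 2.3, -0.001]
contact_force: [0.5, 0.2, -1.3]
grip_width: 0.0186
gripper_force: 30.5
```

```bash
python3 - <<'E'
from h import *
held(.152,.164)
for n in("scene","side","wrist"):
    a=np.load(n+"H.npy")[:,:3]
    if len(a)>20: A=np.c_[a[:,:2],np.ones(len(a))]; print(n,"plane",np.linalg.lstsq(A,a[:,2],rcond=None)[0])
E
```

```text
22.8833 [0.5628 0.0054 0.129 ] [ 2.1389e+00  2.3004e+00 -1.1000e-03] 0.018554699045322337 [ 0.5  0.2 -1.3]
scene 164 [535.4 -22.1 156.2] [591.3  32.1 163.9] [array([564.1,   5.1]), np.float64(28.7)]
side 139 [536.3 -22.9 155.2] [591.2  20.7 163.9] [array([563.2,   2.8]), np.float64(28.3)]
wrist 5569 [534.9 -21.5 155.6] [590.1  35.4 164. ] [array([562.5,   7. ]), np.float64(28.5)]
scene plane [-3.38438934e-02  4.88895634e-02  1.81370941e+02]
side plane [1.03990755e-03 3.48564946e-02 1.60408743e+02]
wrist plane [ 1.38601517e-03 -1.23169230e-02  1.62208359e+02]
```

Emit:
{"api": "servo_tool", "payload": {"commands": [[0,0,0,0.7,1,-25,0.95],[0,0,0,0.7,1,-50,0.95],[0,0,0,0.7,1,-68,0.95],[0,0,0,0.7,1,-76,0.95],[0,0,0,0.7,1,-79,0.95]]}}

```text
clock: 23.45
tcp_pos: [0.5626, 0.0075, 0.0486]
orientation: [-2.137, -2.301, 0.003]
contact_force: [-0.3, -0.7, -1.6]
grip_width: 0.0189
gripper_force: 30.6
```

Emit:
{"api": "servo_tool", "payload": {"commands": [[0,0,0,0,0,-1,0.95],[0,0,0,0,0,-2,0.95],[0,0,0,0,0,-3.5,0.95],[0,0,0,0,0,-5,0.95],[0,0,0,0,0,-5.5,0.95]]}}

```text
clock: 23.87
tcp_pos: [0.5642, 0.0083, 0.045]
orientation: [2.136, 2.303, 0.001]
contact_force: [0.2, 1.0, 5.2]
grip_width: 0.0189
gripper_force: 32.8
```

```bash
python3 -c "
from h import *
print(r.get_obs()['contact_force'])
top((.563,.008),.07,.082)"
```

```text
[0.19684878 1.03426746 5.15499022]
scene 229 z [71.2 78.1 80.8] [array([567.3,   5. ]), np.float64(29.1)]
side 165 z [70.7 76.8 80.4] [array([564.9,   6. ]), np.float64(28.8)]
wrist 6420 z [72.1 78.9 80. ] [array([563.3,  10.2]), np.float64(28.7)]
```

The lid touches down on the ring. Release and rise.

Emit:
{"api": "servo_tool", "payload": {"commands": [[0,0,0,0,0,-0.5,0.95],[0,0,0,0,0,0,0.6],[0,0,0,0,0,0,0.5],[0,0,0,0,0,0,0.5]]}}

```text
clock: 24.35
tcp_pos: [0.5637, 0.0082, 0.0445]
orientation: [2.136, 2.303, 0.0]
contact_force: [-0.4, 0.5, 0.0]
grip_width: 0.0427
gripper_force: 0.0
```

Emit:
{"api": "servo_tool", "payload": {"commands": [[0,0,0,0,0,15,0.5],[0,0,0,0,0,50,0.5],[0,0,0,0,0,90,0.5],[0,0,0,0,0,130,0.5],[0,0,0,-20,-30,160,0.5]]}}

```text
clock: 24.77
tcp_pos: [0.5498, -0.0127, 0.205]
orientation: [2.126, 2.31, 0.01]
contact_force: [1.6, 0.5, 0.9]
grip_width: 0.0428
gripper_force: 0.0
```

Emit:
{"api": "servo_tool", "payload": {"commands": [[0,0,0,0,-40,0,0.5],[0,0,0,0,-80,0,0.5],[0,0,0,0,-80,0,0.5],[0,0,0,0,-80,0,0.5]]}}

```text
clock: 25.1
tcp_pos: [0.5454, -0.1016, 0.2013]
orientation: [2.143, 2.297, -0.001]
contact_force: [-0.3, 0.8, -0.6]
grip_width: 0.0425
gripper_force: 0.0
```

```bash
python3 -c "
from h import *
o=r.get_obs();print(o['clock'],o['tcp_pos'],o['grip_width'])
print('lid');top((.563,.008),.075,.082)
print('ring');top((.563,.008),.058,.07)
print('knob');top((.563,.008),.092,.102)
print(chest(),chest('side'))
im=cv2.imread('pics/side_l.png')[150:310,240:440]; im2=cv2.imread('pics/scene_l.png')[190:310,220:370]
cv2.imwrite('pics/c6.png',np.hstack([cv2.resize(im,(400,320)),cv2.resize(im2,(400,320))]))
"
```

```text
25.1 [ 0.54535849 -0.10163593  0.20125219] 0.04248139845806276
lid
scene 230 z [76.2 79.  81. ] [array([565.9,   7.8]), np.float64(28.7)]
side 170 z [75.5 77.4 79.9] [array([566. ,   7.5]), np.float64(29.9)]
wrist 3156 z [77.8 79.  80.2] [array([563.5,   9.9]), np.float64(28.0)]
ring
scene 105 z [59.4 64.2 69.2] [array([566.8,   4.4]), np.float64(29.0)]
side 90 z [58.8 65.1 69.7] [array([564.3,   3.2]), np.float64(29.8)]
knob
scene 47 z [92.5 96.2 98.4] [array([565.1,   8.1]), np.float64(11.2)]
side 30 z [93.1 95.8 97.9] [array([566.3,   6.2]), np.float64(10.9)]
wrist 521 z [95.3 96.8 98.1] [array([563.7,   9.7]), np.float64(10.0)]
[772.1  22.6 260.8 245.4   4.4] [772.   21.6 261.1 246.8   4.5]
```

View pics/c6.png

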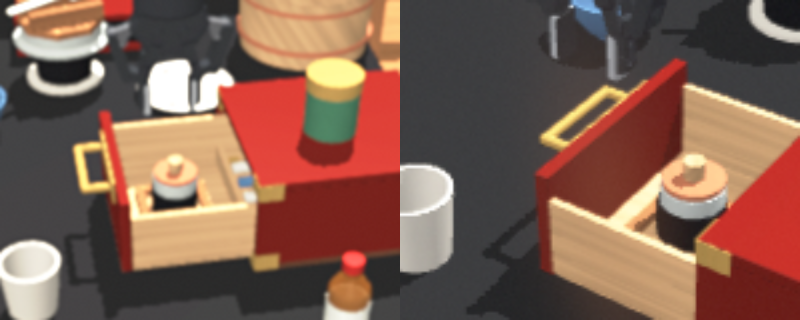

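The crop shows the cup, ring and lid stacked upright in the pocket, with the chest and caddy unmoved. Last check: is the drawer still at its stop?

```bash
python3 - <<'E'
from h import *
def h(P,im):
    hsv=cv2.cvtColor(im,cv2.COLOR_BGR2HSV)
    ye=(abs(hsv[...,0].astype(int)-23)<9)&(hsv[...,1]>100)&(abs(P[...,2]-.1)<.01)&(P[...,0]<.475)&(P[...,0]>.4)&(abs(P[...,1])<.09)
    q=P[ye]*1000; b=q[(abs(q[:,1]+3)<30)&(q[:,0]<455)]; 
    m=(abs(P[...,2]-.115)<.004)&(P[...,0]>.455)&(P[...,0]<.5)&(abs(P[...,1])<.08); p=P[m]*1000
    return len(b),np.median(b[:,0]+.077*(b[:,1])).round(1),np.median(p[:,0]+.077*p[:,1]).round(1)
for n in("scene","side"):
    print(n,h(np.load(n+"P1.npy"),cv2.imread(f"pics/{n}1.png")))
    v=[cloud(n) for _ in range(2)]; print("  now",[h(x[2],x[0]) for x in v])
E
```

```text
scene (76, np.float64(446.9), np.float64(487.5))
  now [(76, np.float64(447.1), np.float64(487.4)), (78, np.float64(447.1), np.float64(488.0))]
side (52, np.float64(444.1), np.float64(485.2))
  now [(55, np.float64(444.3), np.float64(485.1)), (51, np.float64(444.0), np.float64(484.9))]
```

```bash
python3 -c "
from bench import r
print(r.hand_in())"
```

```text
the job is handed in; nothing more can be done
None
```

I pulled the drawer to its stop at about 163 mm, without moving the chest, and stacked cup, ring and lid upright and centred in the pocket. The robot was touching nothing when I handed in at about 25 s.

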